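# Find the hand of a cask's bung cap and hold it lifted off

## Robot

A 6-joint arm with a two-finger parallel gripper is mounted at the origin on the work surface. World frame = base frame: x ahead of the robot, y to its left, z up, the work surface at z = 0. Lengths are in m, angles in rad, forces in N, time in s.
With the tool pointing down it reaches from about 0.425 to 0.95 m from the base axis. Payload 3.5 kg.
Tool frame: the origin (TCP) lies between the finger pads; the fingertips stand 22 mm ahead of it and the grasp point (between the pads) lies 3 mm ahead of it (ctrl.nose_length is the z of the fingertips in the tool frame, in m); z points along the fingers, y is the line along which they close (so a half turn about z gives the same grasp; the last joint's range is limited). The gripper opens to 85 mm and grips with 20 to 120 N. Pads are 22 mm wide; open, the fingers measure 114 mm over their backs; the gripper's body (76 mm by 85 mm) begins 54 mm behind the grasp point. The pads swing forward as they close: fully open they stand 13 mm farther back than shut.
Start: joints at [0.999, 0.286, 1.577, -0, 1.279, -0.15], TCP at [0.276, 0.616, 0.253] pointing down, gripper open.
Joint ranges: [-2.77, 2.77], [-0.9, 2.22], [0.21, 2.48], [-1.53, 4.67], [0.24, 2.81], [-2.84, 2.84]. Speed limits (rad/s): [2.79, 2.79, 3.14, 3.14, 3.14, 3.14].

## Interface

Orientations are given as a unit quaternion [x, y, z, w].
In Python, from plant import ctrl gives the robot as it stands. The module is installed in compiled form; this text tells all that it offers.
- The arm moves only by the tool send_rows, never from a script. Its argument "rows" is text: rows parted by semicolons, each of 7 numbers parted by spaces: the turn, a rotation vector about the tool's x, y, z in shares of 180 degrees (1.0 is 180 degrees), then the shift along the tool's x, y, z in shares of 500 mm (1.0 is 500 mm), then the opening, from -1 (shut) to 1 (fully open). A call has 1 to 8 rows; each row is the pose to reach, as a shift and turn from the pose commanded when the call began, along the tool's axes at that moment; what a row does not reach only later rows make up. A row lasts 1/8 s, in which the tool goes at most 62.5 mm and 10.7 degrees, less where a joint would pass 70% of its speed; a pose out of reach is approached as far as the arm can. A call with a gripper value outside its range is refused whole. The fingers move at their own pace and stop on an object; "grip_force" is the grip in N (left out, the last holds). Time passes only in rows, so rows that repeat a pose let the fingers close. It gives the time, the measured TCP pose, the force, the opening and the grip force at its end, in the units of the state.
- ctrl.get_state(): the state, without advancing time (a new reading comes with each control period).
- ctrl.read_camera(name): name is "scene" or "top" or "wrist"; returns a dict with "color" (480x640x3 uint8, red, green, blue), "fx", "fy", "cx", "cy" (pixels), "extrinsics" (4x4, takes a point from world to camera coordinates). Camera axes: x right, y down, z forward; pixel columns grow to the right and rows downward; lengths in m; the calibration is good to about 2 mm. A picture is of the moment at which its call begins. There is no depth.
- ctrl.sign_off(): hands the job in; it is judged then, once.
Trained networks look in a picture, given as the dict that the camera call returned (one of the last four; its "shot" number tells which), for a name from the list of things; names that differ only in an ending like _2 or _b are one class to them, and where a whole thing is asked for, a point or a joint stands for the part that bears it (a point fixed in the world has none). Each returns a list of dicts, best first, with "p" (0 to 1); they miss things now and then, are a little off and sometimes report something else, mostly with a low value. They report only what shows in the picture. A call takes as long as a camera call. They do not tell look-alikes from the thing itself.
- ctrl.look_for(picture, target): "position" ([x, y, z] in m, in the coordinates of the camera as it stood for that picture, good to about 4 mm: the middle of the surface that is visible of it).
The state is a dict: "time": time; "qpos": joint angles; "dq": joint speeds; "joint_efforts": joint torques, N m; "eef_pos": TCP position; "tcp_rot": TCP orientation; "contact_force": force on the tool from outside, world axes, zero at the start; "wrist_torque": the same for the moment, N m; "opening": opening from 0.0 (shut) to 1.0 (fully open); "finger_force": force on a finger pad.
Only numpy, scipy, OpenCV 4.12 (cv2) and the standard library are available. Lean on these libraries where they do the work, as an engineer would, in place of code of your own. Each camera call takes 0.05 s, during which the arm holds its last target. There are 200 camera calls.

## Task

The brass bung cap on top of the little oak cask has to come off for topping up, but nobody remembers whether it loosens to the left or to the right: feel gently which way it turns, turn it that way until it stops and lets go, and lift it straight off. Finish while still holding the cap in the gripper, level and still, about a hand's breadth (8 to 10 cm) straight above its bung hole so that the drips fall back in; do not let go or put it down, and leave the steel drum, the glass, the candlestick, the bottle and the mallet alone.

Things in the scene. Friction and masses are not known exactly. Their poses are not given: they have to be found in the camera images.
- cap: The loose brass bung cap on the oak cask, 130 to 250 g: a round fluted head, 48 mm across, 32 mm high, to be gripped across from above at any yaw. Origin: centre of the head's underside, which rests on the boss's mouth; z up along its axis. Hidden below are a 14 mm stem and a cross bar. Untouched, only its weight and friction resist turning. Stops are firm at 0.3 N m: no need to force them.
- cap_bar (a point): Centre of the cap's hidden cross bar, 10 mm below the cap's origin; the bar lies along the cap's own x, 38 mm long, 9 mm wide, 6 mm thick, its underside 13 mm below the cap's origin. While locked under the boss's rim the cap can be pulled up only 2 mm and then holds firm; once freed, the bar is out of the boss when the cap is 15 mm up.
- boss_lock (a point): Centre of the hidden twin-lug lock, 10 mm below the mouth. Its hand is left or right, differs from run to run and cannot be seen. Wrong way, the cap meets a firm stop after about 10 to 20 degrees. Right way, it turns easily for 55 to 67 degrees from its start to a firm stop; there, or up to 7 degrees before it, the cap lifts straight off.
- boss: The fixed round steel boss (the bung hole) on top of the oak cask, 72 mm across outside, its mouth 193 mm above the table and standing about 18 mm proud of the cask. Origin: centre of the mouth, on the cap's axis, z up.
- cask: The fixed small oak cask, lying, 160 mm in diameter and 250 mm long along its own y axis, in a cradle 150 mm wide. Origin: the same point as the boss's origin, at the centre of the mouth on its top, 193 mm above the table.
- drum: A fixed upright steel wine drum, 166 mm in diameter, with a look-alike boss and closed brass cap that stay as they are; a small tap stands out 50 mm at its foot. Origin: on its axis at the boss's mouth, 193 mm above the table; the cap's top is at 225 mm.
- glass: A loose wine glass, upright, 195 mm high, 80 mm across. Origin: centre of the foot, on the table.
- candlestick: A loose dark iron candlestick with a candle stub, 116 mm high, 80 mm across the foot. Origin: centre of the foot, on the table.
- wine: A loose full green wine bottle, upright, 290 mm high, 74 mm in diameter. Origin: centre of the base, on the table.
- mallet: A loose wooden bung mallet lying on the table, under 60 mm high. Origin: middle of its underside, handle towards its own -x.
Things that resemble listed ones, but are neither listed nor needed, are in the scene too. Of the things shaped like the cap, the brass one is meant.

How it is judged:
By the outcome, as a careful person would: the job done as asked, in the order asked, and still so for the second after the job is handed in, while the arm keeps its last pose, push and grip.
It also fails if it takes over 51 s, if anything falls off the work surface, if the arm or the gripper's body presses on something with over 40 N, if the wrist force passes 120 N, or if a joint passes its speed limit or range.

## Working session

There is one attempt and no reset: what is moved stays moved. The work goes in short steps, Python scripts to look and compute and a tool call to move; the robot and the scene stay as the last step left them, time stands still between calls to the robot, and variables do not carry over. Pictures are saved under pics/ and viewed, at most 10 in all, crops included, and the job is handed in when it is done.

Besides the shell and the picture viewer there is one more tool, called as name(argument=value, ...), one argument or row to a line, values as JSON. send_rows: Moves the arm, as the interface text tells. Its arguments: {"type":"object","properties":{"rows":{"type":"string"},"grip_force":{"type":"number"}},"required":["rows"]}

```bash
mkdir -p pics
cat > h.py <<'E'
import numpy as np, cv2
from plant import ctrl
def world(pic,p):
    return np.linalg.inv(pic["extrinsics"])@np.r_[p,1]
def save(pic,n): cv2.imwrite(f"pics/{n}.png",cv2.cvtColor(pic["color"],cv2.COLOR_RGB2BGR))
def px(pic,w):
    c=pic["extrinsics"]@np.r_[w,1]; return c[0]/c[2]*pic["fx"]+pic["cx"],c[1]/c[2]*pic["fy"]+pic["cy"]
def ray_z(pic,u,v,z):
    M=np.linalg.inv(pic["extrinsics"]); d=M[:3,:3]@[(u-pic["cx"])/pic["fx"],(v-pic["cy"])/pic["fy"],1]; o=M[:3,3]
    return o+d*(z-o[2])/d[2]
E
python3 - <<'E'
from h import *
for n in("scene","top"):
    p=ctrl.read_camera(n); save(p,n+"0")
    for t in("cap","boss","cask","drum","glass","candlestick","wine","mallet"):
        for r in ctrl.look_for(p,t)[:3]:
            w=world(p,r["position"])[:3]; print(n,t,round(r["p"],2),w.round(3),np.round(px(p,w)))
s=ctrl.get_state();print(s)
E
```

```text
scene cap 0.91 [0.355 0.029 0.047] [405. 236.]
scene cap 0.84 [ 0.764 -0.178  0.046] [211. 243.]
scene cap 0.83 [ 0.535 -0.044  0.22 ] [324. 185.]
scene boss 0.95 [ 0.542 -0.037  0.197] [323. 197.]
scene cask 0.89 [0.568 0.002 0.133] [322. 233.]
scene drum 0.77 [ 0.644 -0.346  0.123] [226. 164.]
scene drum 0.65 [ 0.546 -0.037  0.196] [322. 197.]
scene glass 0.65 [0.521 0.398 0.147] [458. 352.]
scene candlestick 0.74 [ 0.793 -0.021  0.015] [227. 301.]
scene wine 0.63 [0.728 0.329 0.167] [336. 366.]
scene mallet 0.92 [ 0.321 -0.252  0.024] [354. 176.]
top cap 0.74 [0.351 0.015 0.042] [298. 328.]
top cap 0.67 [0.49  0.136 0.048] [254. 274.]
top cap 0.63 [ 0.6   -0.385  0.168] [461. 227.]
top boss 0.54 [ 0.515 -0.054  0.188] [327. 257.]
top cask 0.89 [ 0.511 -0.061  0.156] [330. 261.]
top drum 0.6 [ 0.607 -0.385  0.165] [461. 225.]
top glass 0.69 [0.512 0.391 0.125] [150. 258.]
top glass 0.51 [ 0.523 -0.062  0.225] [331. 250.]
top candlestick 0.55 [ 0.777 -0.034  0.012] [319. 177.]
top wine 0.6 [0.709 0.292 0.183] [190. 178.]
top mallet 0.88 [ 0.328 -0.245  0.031] [397. 339.]
{'time': 0.9, 'qpos': array([ 9.98977395e-01,  2.86295680e-01,  1.57671410e+00,  1.98265649e-05,
        1.27861988e+00, -1.49984155e-01]), 'dq': array([ 0.00071517,  0.00087009, -0.00050064, -0.0021208 ,  0.00091755,
        0.00021723]), 'joint_efforts': array([ 1.33233483e-03, -4.05960631e+01, -2.92940122e+01, -1.15590442e-04,
        4.78484926e-04, -4.19971737e-07]), 'eef_pos': array([0.27631511, 0.61582734, 0.25332011]), 'tcp_rot': array([ 2.09359839e-01,  9.77838666e-01, -1.39546608e-05, -1.54137055e-05]), 'contact_force': array([ 0.20497097, -0.33647103, -0.67968029]), 'wrist_torque': array([0.02759412, 0.00138776, 0.01484121]), 'finger_force': 0.0, 'opening': 0.9999941216129062}
```

View pics/scene0.png

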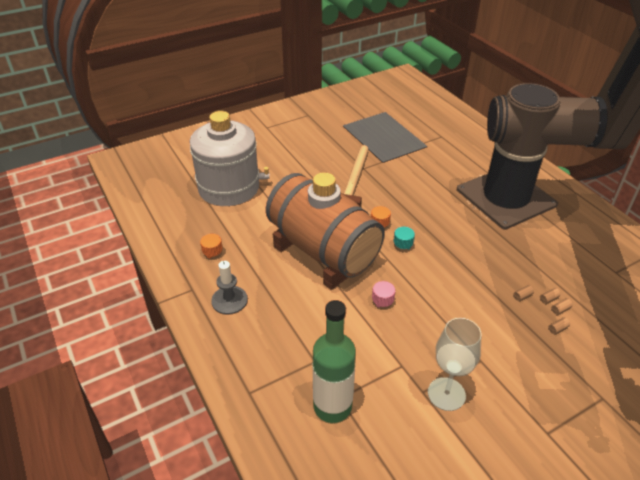

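View pics/top0.png

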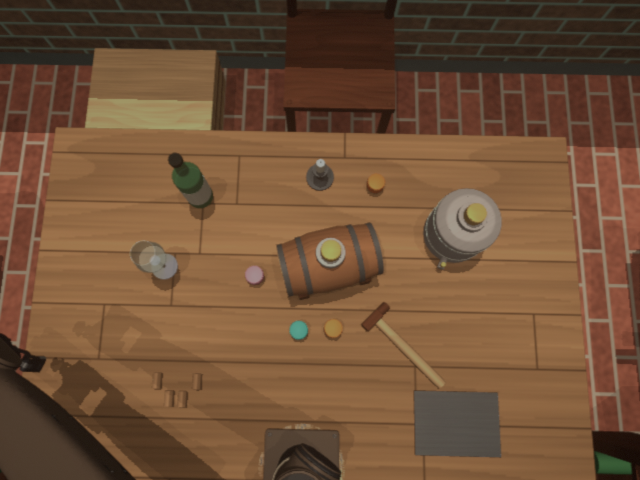

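The cask's brass cap is at (324,185) in the scene picture and at (331,251) in the top one. The drum's cap is at (220,120) and (475,214). The glass is at (150,258) and the bottle at (190,178) in the top picture, both away from the cask.

Run:
```python
from h import *
from scipy.spatial.transform import Rotation as R
for n,(u0,v0) in {"scene":(324,185),"top":(331,251)}.items():
    p=ctrl.read_camera(n); h=cv2.cvtColor(p["color"],cv2.COLOR_RGB2HSV)
    m=((h[...,0]>=20)&(h[...,0]<34)&(h[...,1]>110)&(h[...,2]>90)).astype(np.uint8)
    w=np.zeros_like(m); w[v0-25:v0+25,u0-25:u0+25]=1
    k,l,st,c=cv2.connectedComponentsWithStats(m*w)
    for i in range(1,k):
        if st[i,4]>30: print(n,st[i],c[i], ray_z(p,*c[i],.209).round(4), ray_z(p,*c[i],.225).round(4))
    print(np.linalg.inv(p["extrinsics"])[:3,3])
s=ctrl.get_state();print(R.from_quat(s["tcp_rot"]).as_matrix().round(3))
```

```text
scene [314 173  21  14 231] [323.75324675 179.17748918] [ 0.519 -0.075  0.209] [ 0.5295 -0.0572  0.225 ]
[1.04131085 0.81845136 1.01207749]
top [321 241  20  19 261] [330.91954023 249.47509579] [ 0.5283 -0.0623  0.209 ] [ 0.5251 -0.0617  0.225 ]
[ 0.28179635 -0.01958093  1.42533582]
[[-0.912  0.409  0.   ]
 [ 0.409  0.912  0.   ]
 [ 0.     0.    -1.   ]]
```

Careful with the scale: shifts go in shares of 500 mm and turns go in shares of 180 degrees. That gives: -257 mm / 500 = -0.514, -252 mm / 500 = -0.504, 34 degrees / 180 = 0.1889.

send_rows(
  rows="0 0 0.0111 -0.02 -0.02 -0.03 1;0 0 0.0333 -0.08 -0.08 -0.08 1;0 0 0.0667 -0.16 -0.164 -0.12 1;0 0 0.1 -0.24 -0.244 -0.16 1;0 0 0.1278 -0.31 -0.316 -0.18 1;0 0 0.1556 -0.38 -0.388 -0.2 1;0 0 0.1778 -0.45 -0.458 -0.2 1;0 0 0.1889 -0.504 -0.514 -0.2 1",
)

```text
time: 2.0
eef_pos: [0.4014, 0.2759, 0.355]
tcp_rot: [0.488, 0.873, 0.001, 0.001]
contact_force: [0.8, 0.1, -0.3]
opening: 1.0
finger_force: 0.0
```

```bash
cat > go.py <<'E'
import sys
from h import *
from scipy.spatial.transform import Rotation as R
def rel(x,y,z):
    s=ctrl.get_state(); M=R.from_quat(s["tcp_rot"]).as_matrix()
    print("t",round(s["time"],2),"eef",s["eef_pos"].round(4),"q",s["qpos"].round(3),"F",s["contact_force"].round(1),"T",s["wrist_torque"].round(3),"op",round(s["opening"],3))
    print(M.round(4).tolist()); print("tool yaw(y-axis)",np.degrees(np.arctan2(M[1,1],M[0,1])).round(2))
    print("shift mm",((M.T@(np.array([x,y,z])-s["eef_pos"]))*1000).round(1))
if __name__=="__main__": rel(*map(float,sys.argv[1:4]))
E
python3 go.py .527 -.06 .34
```

```text
t 2.0 eef [0.4014 0.2759 0.355 ] q [ 0.394 -0.204  1.899 -0.     1.443 -0.158] F [ 0.8  0.1 -0.3] T [-0.017 -0.007  0.025] op 1.0
[[-0.5242, 0.8516, 0.0027], [0.8516, 0.5242, 0.0006], [-0.0009, 0.0027, -1.0]]
tool yaw(y-axis) 31.61
shift mm [-351.8  -69.2   15.2]
```

In the tool's units: -352 mm / 500 = -0.704, -335 mm / 500 = -0.67, 30 degrees / 180 = 0.1667.

send_rows(
  rows="0 0 0.0278 -0.09 -0.018 0.004 1;0 0 0.0556 -0.19 -0.038 0.008 1;0 0 0.0833 -0.3 -0.06 0.012 1;0 0 0.1111 -0.41 -0.08 0.016 1;0 0 0.1333 -0.51 -0.1 0.02 1;0 0 0.15 -0.6 -0.118 0.024 1;0 0 0.1611 -0.67 -0.132 0.028 1;0 0 0.1667 -0.704 -0.138 0.03 1",
)

```text
time: 3.0
eef_pos: [0.528, -0.0593, 0.3392]
tcp_rot: [0.697, 0.717, 0.0, 0.0]
contact_force: [0.6, 0.2, -0.3]
opening: 0.998
finger_force: 0.0
```

Run:
```python
from h import *; from go import rel
p=ctrl.read_camera("wrist"); save(p,"w1")
for r in ctrl.look_for(p,"cap")[:3]:
    w=world(p,r["position"])[:3]; print(round(r["p"],2),w.round(4),np.round(px(p,w)))
print("pred",px(p,[.527,-.06,.225]),np.linalg.inv(p["extrinsics"]).round(3).tolist())
rel(.527,-.06,.218)
```

```text
0.93 [ 0.3595 -0.0696  0.047 ] [172. 209.]
0.8 [ 0.5307 -0.0547  0.2221] [331. 241.]
0.72 [ 0.7559 -0.1846  0.0446] [515. 314.]
pred (np.float64(325.07392200786046), np.float64(250.02336634175057)) [[1.0, 0.026, 0.008, 0.525], [0.027, -0.964, -0.263, 0.008], [0.001, 0.263, -0.965, 0.46], [0.0, 0.0, 0.0, 1.0]]
t 3.1 eef [ 0.528  -0.0585  0.3387] q [-0.301 -0.089  1.827 -0.     1.404 -0.331] F [ 0.4 -0.2  0. ] T [ 0.001  0.04  -0.022] op 0.998
[[-0.0294, 0.9996, 0.0003], [0.9996, 0.0294, -0.0001], [-0.0001, 0.0003, -1.0]]
tool yaw(y-axis) 1.68
shift mm [ -1.5  -1.1 120.7]
```

View pics/w1.png

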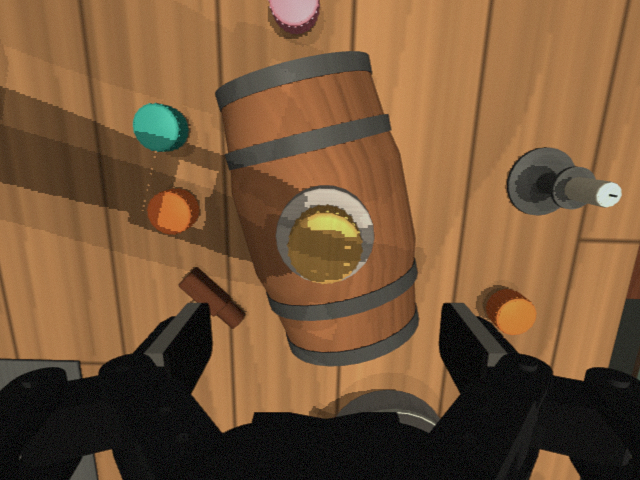

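The wrist view shows the brass cap at about (326,247) inside the boss ring centred near (325,236). This agrees with (0.5275,-0.058), and the area round it is clear for the fingers. I'll go lower and refine.

In the tool's units: 60 mm / 500 = 0.12, 52 mm / 500 = 0.104.

send_rows(
  rows="0 0 0 0 0 0.03 1;0 0 0 0 0 0.07 1;0 0 0 0 0 0.104 1;0 0 0 0 0 0.12 1;0 0 0 0 0 0.12 1",
)

```text
time: 3.72
eef_pos: [0.5277, -0.0569, 0.2772]
tcp_rot: [0.696, 0.718, -0.0, -0.001]
contact_force: [0.4, 0.2, 0.2]
opening: 1.004
finger_force: 0.0
```

Run:
```python
from h import *; from go import rel
p=ctrl.read_camera("wrist"); save(p,"w2")
c=p["color"].copy()
def circ(w,r,col):
    a=np.linspace(0,2*np.pi,60)
    pts=np.array([px(p,[w[0]+r*np.cos(t),w[1]+r*np.sin(t),w[2]]) for t in a]).round().astype(np.int32)
    cv2.polylines(c,[pts],True,col,1)
circ([.5275,-.058,.225],.024,(255,0,0)); circ([.5275,-.058,.193],.036,(0,0,255))
q=dict(color=cv2.resize(c[60:420,120:520],None,fx=1.6,fy=1.6)); save(q,"w2o")
rel(.5275,-.058,.218)
print(p["fx"])
```

```text
t 3.77 eef [ 0.5281 -0.0571  0.2782] q [-0.299 -0.052  1.902  0.     1.293 -0.331] F [ 1.1 -0.5 -0.3] T [ 0.018  0.039 -0.022] op 1.0
[[-0.0322, 0.9995, -0.0002], [0.9995, 0.0322, 0.0001], [0.0001, -0.0002, -1.0]]
tool yaw(y-axis) 1.85
shift mm [-0.9 -0.6 60.2]
380.8286805502699
```

View pics/w2o.png

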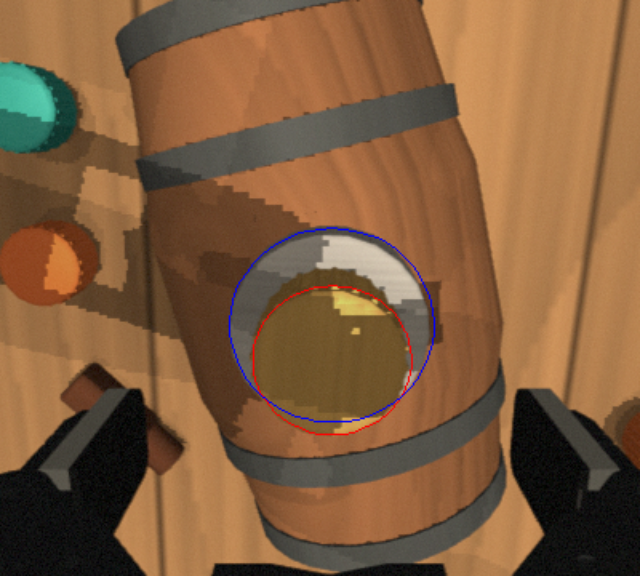

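The overlay of the expected circles fits the cap and boss to about 1–2 mm. In the crop the cap is centred near (332,360). I'll descend and grip.

In the tool's units: 59 mm / 500 = 0.118, 56 mm / 500 = 0.112.

send_rows(
  rows="0 0 0 -0.002 0 0.024 1;0 0 0 -0.004 -0.002 0.06 1;0 0 0 -0.004 -0.002 0.092 1;0 0 0 -0.004 -0.002 0.112 1;0 0 0 -0.004 -0.002 0.118 1;0 0 0 -0.004 -0.002 0.118 1;0 0 0 -0.004 -0.002 0.118 -1;0 0 0 -0.004 -0.002 0.118 -1",
  grip_force=30,
)

```text
time: 4.78
eef_pos: [0.5274, -0.0594, 0.22]
tcp_rot: [0.696, 0.718, 0.0, 0.001]
contact_force: [0.1, -0.1, -0.4]
opening: 0.602
finger_force: 0.0
```

send_rows(
  rows="0 0 0 0 0 0 -1;0 0 0 0 0 0 -1;0 0 0 0 0 0 -1;0 0 0 0 0 0 -1;0 0 0 0 0 0 -1",
)

```text
time: 5.4
eef_pos: [0.5277, -0.0594, 0.2202]
tcp_rot: [0.696, 0.718, 0.0, 0.001]
contact_force: [1.1, -0.8, 5.8]
opening: 0.55
finger_force: 31.7
```

```bash
python3 go.py .5275 -.059 .218
```

```text
t 5.4 eef [ 0.5277 -0.0594  0.2202] q [-0.303 -0.003  1.962  0.     1.181 -0.335] F [ 1.1 -0.8  5.8] T [ 0.014 -0.162 -0.002] op 0.55
[[-0.032, 0.9995, 0.0018], [0.9995, 0.032, -0.0004], [-0.0005, 0.0018, -1.0]]
tool yaw(y-axis) 1.83
shift mm [ 0.4 -0.2  2.2]
```

In the tool's units: 8 degrees / 180 = 0.0444.

send_rows(
  rows="0 0 0.0111 0 0 0 -1;0 0 0.0222 0 0 0 -1;0 0 0.0333 0 0 0 -1;0 0 0.0444 0 0 0 -1;0 0 0.0444 0 0 0 -1",
)

```text
time: 6.02
eef_pos: [0.5275, -0.0595, 0.2202]
tcp_rot: [0.744, 0.668, 0.0, 0.001]
contact_force: [-0.2, -0.8, 5.8]
opening: 0.549
finger_force: 31.7
```

```bash
python3 go.py .5275 -.059 .218
```

```text
t 6.03 eef [ 0.5275 -0.0595  0.2202] q [-0.303 -0.003  1.962 -0.     1.181 -0.195] F [-0.2 -0.8  5.8] T [ 0.042 -0.088 -0.076] op 0.549
[[0.1078, 0.9942, 0.0014], [0.9942, -0.1078, -0.0006], [-0.0005, 0.0014, -1.0]]
tool yaw(y-axis) -6.19
shift mm [ 0.5 -0.1  2.2]
```

In the tool's units: 4 degrees / 180 = 0.0222.

send_rows(
  rows="0 0 0.0056 0 0 0 -1;0 0 0.0111 0 0 0 -1;0 0 0.0167 0 0 0 -1;0 0 0.0222 0 0 0 -1",
)

```text
time: 6.52
eef_pos: [0.5275, -0.0595, 0.2202]
tcp_rot: [0.767, 0.642, 0.0, 0.001]
contact_force: [-0.2, -0.2, 4.8]
opening: 0.551
finger_force: 31.8
```

```bash
python3 go.py .5275 -.059 .218
```

```text
t 6.53 eef [ 0.5275 -0.0595  0.2202] q [-0.303 -0.003  1.962 -0.     1.181 -0.126] F [-0.2 -0.2  4.8] T [-0.055  0.006  0.047] op 0.551
[[0.1767, 0.9843, 0.0013], [0.9843, -0.1767, -0.0008], [-0.0005, 0.0014, -1.0]]
tool yaw(y-axis) -10.18
shift mm [ 0.5 -0.1  2.2]
```

12° turned with no stop yet.

In the tool's units: 3 degrees / 180 = 0.0167.

send_rows(
  rows="0 0 0.0056 0 0 0 -1;0 0 0.0111 0 0 0 -1;0 0 0.0167 0 0 0 -1",
)

```text
time: 6.9
eef_pos: [0.5275, -0.0595, 0.2202]
tcp_rot: [0.784, 0.621, 0.0, 0.001]
contact_force: [-0.4, 0.8, 5.4]
opening: 0.551
finger_force: 31.8
```

```bash
python3 go.py .5275 -.059 .218
```

```text
t 6.9 eef [ 0.5275 -0.0595  0.2202] q [-0.303 -0.003  1.962 -0.     1.181 -0.073] F [-0.4  0.8  5.4] T [ 0.003 -0.129  0.126] op 0.551
[[0.2279, 0.9737, 0.0013], [0.9737, -0.2279, -0.0008], [-0.0005, 0.0014, -1.0]]
tool yaw(y-axis) -13.17
shift mm [ 0.5 -0.1  2.2]
```

In the tool's units: 2 degrees / 180 = 0.0111.

send_rows(
  rows="0 0 0.0056 0 0 0 -1;0 0 0.0111 0 0 0 -1",
)

```text
time: 7.15
eef_pos: [0.5275, -0.0595, 0.2202]
tcp_rot: [0.794, 0.608, 0.0, 0.001]
contact_force: [0.2, -0.2, 5.6]
opening: 0.551
finger_force: 31.8
```

```bash
python3 go.py .5275 -.059 .218
```

```text
t 7.15 eef [ 0.5275 -0.0595  0.2202] q [-0.303 -0.003  1.962 -0.     1.181 -0.038] F [ 0.2 -0.2  5.6] T [-0.048 -0.101  0.088] op 0.551
[[0.2617, 0.9651, 0.0013], [0.9652, -0.2617, -0.0008], [-0.0004, 0.0014, -1.0]]
tool yaw(y-axis) -15.17
shift mm [ 0.5 -0.1  2.2]
```

In the tool's units: 3 degrees / 180 = 0.0167.

send_rows(
  rows="0 0 0.0056 0 0 0 -1;0 0 0.0111 0 0 0 -1;0 0 0.0167 0 0 0 -1",
)

```text
time: 7.52
eef_pos: [0.5275, -0.0595, 0.2202]
tcp_rot: [0.81, 0.587, 0.0, 0.001]
contact_force: [0.7, -0.1, 5.6]
opening: 0.555
finger_force: 31.8
```

```bash
python3 go.py .5275 -.059 .218
```

```text
t 7.53 eef [ 0.5275 -0.0595  0.2202] q [-0.303 -0.003  1.962 -0.     1.181  0.014] F [ 0.7 -0.1  5.6] T [-0.062 -0.025  0.072] op 0.555
[[0.3119, 0.9501, 0.0012], [0.9501, -0.3119, -0.0009], [-0.0004, 0.0014, -1.0]]
tool yaw(y-axis) -18.17
shift mm [ 0.5 -0.2  2.2]
```

In the tool's units: 3 degrees / 180 = 0.0167.

send_rows(
  rows="0 0 0.0056 0 0 0 -1;0 0 0.0111 0 0 0 -1;0 0 0.0167 0 0 0 -1",
)

```text
time: 7.9
eef_pos: [0.5275, -0.0595, 0.2202]
tcp_rot: [0.825, 0.565, 0.0, 0.001]
contact_force: [-0.6, 0.7, 6.5]
opening: 0.55
finger_force: 31.8
```

```bash
python3 go.py .5275 -.059 .218
```

```text
t 7.9 eef [ 0.5275 -0.0595  0.2202] q [-0.303 -0.003  1.962 -0.     1.181  0.066] F [-0.6  0.7  6.5] T [-0.029 -0.076  0.096] op 0.55
[[0.3612, 0.9325, 0.0012], [0.9325, -0.3612, -0.0009], [-0.0004, 0.0014, -1.0]]
tool yaw(y-axis) -21.17
shift mm [ 0.5 -0.2  2.2]
```

Past 20° with only light friction, so clockwise from above is the right way.

In the tool's units: 28 degrees / 180 = 0.1556.

send_rows(
  rows="0 0 0.0167 0 0 0 -1;0 0 0.0333 0 0 0 -1;0 0 0.0556 0 0 0 -1;0 0 0.0778 0 0 0 -1;0 0 0.1 0 0 0 -1;0 0 0.1222 0 0 0 -1;0 0 0.1444 0 0 0 -1;0 0 0.1556 0 0 0 -1",
)

```text
time: 8.9
eef_pos: [0.5275, -0.0596, 0.2202]
tcp_rot: [0.937, 0.348, 0.0, 0.001]
contact_force: [0.2, -0.5, 6.5]
opening: 0.55
finger_force: 31.8
```

```bash
python3 go.py .5275 -.059 .218
```

```text
t 8.9 eef [ 0.5275 -0.0596  0.2202] q [-3.030e-01 -3.000e-03  1.962e+00 -1.000e-03  1.181e+00  5.560e-01] F [ 0.2 -0.5  6.5] T [-0.003 -0.007  0.009] op 0.55
[[0.7572, 0.6532, 0.0011], [0.6532, -0.7572, -0.001], [0.0002, 0.0014, -1.0]]
tool yaw(y-axis) -49.22
shift mm [ 0.4 -0.4  2.2]
```

In the tool's units: 4 degrees / 180 = 0.0222.

send_rows(
  rows="0 0 0.0056 0 0 0 -1;0 0 0.0111 0 0 0 -1;0 0 0.0167 0 0 0 -1;0 0 0.0222 0 0 0 -1",
)

```text
time: 9.4
eef_pos: [0.5275, -0.0596, 0.2202]
tcp_rot: [0.949, 0.316, 0.0, 0.001]
contact_force: [0.2, -0.4, 5.8]
opening: 0.546
finger_force: 31.8
```

```bash
python3 go.py .5275 -.059 .218
```

```text
t 9.4 eef [ 0.5275 -0.0596  0.2202] q [-3.030e-01 -3.000e-03  1.962e+00 -1.000e-03  1.181e+00  6.250e-01] F [ 0.2 -0.4  5.8] T [-0.097 -0.028  0.115] op 0.546
[[0.8005, 0.5994, 0.0011], [0.5994, -0.8005, -0.001], [0.0003, 0.0015, -1.0]]
tool yaw(y-axis) -53.18
shift mm [ 0.4 -0.5  2.2]
```

In the tool's units: 3 degrees / 180 = 0.0167.

send_rows(
  rows="0 0 0.0056 0 0 0 -1;0 0 0.0111 0 0 0 -1;0 0 0.0167 0 0 0 -1",
)

```text
time: 9.78
eef_pos: [0.5277, -0.0596, 0.2202]
tcp_rot: [0.957, 0.291, 0.001, 0.001]
contact_force: [1.0, 0.0, 5.1]
opening: 0.55
finger_force: 31.8
```

```bash
python3 go.py .5275 -.059 .218
```

```text
t 9.78 eef [ 0.5277 -0.0596  0.2202] q [-0.303 -0.003  1.962 -0.     1.181  0.677] F [1.  0.  5.1] T [-0.011 -0.196  0.079] op 0.55
[[0.8307, 0.5568, 0.0017], [0.5568, -0.8307, -0.0009], [0.0009, 0.0017, -1.0]]
tool yaw(y-axis) -56.17
shift mm [ 0.2 -0.6  2.2]
```

In the tool's units: 2 degrees / 180 = 0.0111.

send_rows(
  rows="0 0 0.0056 0 0 0 -1;0 0 0.0111 0 0 0 -1",
)

```text
time: 10.02
eef_pos: [0.5281, -0.0596, 0.2202]
tcp_rot: [0.962, 0.274, 0.001, 0.001]
contact_force: [3.8, -0.1, 5.3]
opening: 0.554
finger_force: 31.8
```

```bash
python3 go.py .5275 -.059 .218
```

```text
t 10.03 eef [ 0.5281 -0.0596  0.2202] q [-0.303 -0.002  1.961  0.     1.179  0.712] F [ 3.8 -0.1  5.3] T [-0.094 -0.452  0.168] op 0.554
[[0.8498, 0.5271, 0.0032], [0.5271, -0.8498, -0.0009], [0.0023, 0.0025, -1.0]]
tool yaw(y-axis) -58.19
shift mm [-0.2 -0.8  2.2]
```

In the tool's units: 2 degrees / 180 = 0.0111.

send_rows(
  rows="0 0 0.0056 0 0 0 -1;0 0 0.0111 0 0 0 -1",
)

```text
time: 10.28
eef_pos: [0.5282, -0.0596, 0.2202]
tcp_rot: [0.966, 0.258, 0.001, 0.001]
contact_force: [3.3, -1.2, 4.9]
opening: 0.554
finger_force: 32.1
```

```bash
python3 go.py .5275 -.059 .218
```

```text
t 10.28 eef [ 0.5282 -0.0596  0.2202] q [-0.303 -0.002  1.961 -0.     1.179  0.746] F [ 3.3 -1.2  4.9] T [-0.034 -0.545  0.677] op 0.554
[[0.8667, 0.4988, 0.0033], [0.4988, -0.8667, -0.0013], [0.0022, 0.0028, -1.0]]
tool yaw(y-axis) -60.08
shift mm [-0.3 -0.8  2.2]
```

Firm stop at about 61°. I'll ease back slightly and lift gently.

In the tool's units: -5 mm / 500 = -0.01, -4 mm / 500 = -0.008, -2 degrees / 180 = -0.0111.

send_rows(
  rows="0 0 -0.0056 0 0 0 -1;0 0 -0.0111 0 0 0 -1;0 0 -0.0111 0 0 -0.002 -1;0 0 -0.0111 0 0 -0.004 -1;0 0 -0.0111 0 0 -0.006 -1;0 0 -0.0111 0 0 -0.008 -1;0 0 -0.0111 0 0 -0.01 -1",
)

```text
time: 11.15
eef_pos: [0.5269, -0.0586, 0.2216]
tcp_rot: [0.962, 0.274, 0.0, -0.001]
contact_force: [7.1, 0.5, -5.5]
opening: 0.549
finger_force: 31.7
```

```bash
python3 go.py .5275 -.059 .31
```

```text
t 11.15 eef [ 0.5269 -0.0586  0.2216] q [-0.303 -0.005  1.961  0.002  1.186  0.712] F [ 7.1  0.5 -5.5] T [ 0.214 -1.28   0.108] op 0.549
[[0.85, 0.5267, -0.0003], [0.5267, -0.85, 0.0021], [0.0009, -0.0019, -1.0]]
tool yaw(y-axis) -58.22
shift mm [  0.4   0.5 -88.4]
```

send_rows(
  rows="0 0 0 0 0 0 -1;0 0 0 0 0 0 -1",
)

```text
time: 11.4
eef_pos: [0.5269, -0.0585, 0.2217]
tcp_rot: [0.962, 0.274, 0.0, -0.001]
contact_force: [5.8, 0.4, -4.9]
opening: 0.553
finger_force: 31.8
```

```bash
python3 go.py .5275 -.059 .31
```

```text
t 11.4 eef [ 0.5269 -0.0585  0.2217] q [-0.303 -0.005  1.961  0.002  1.186  0.712] F [ 5.8  0.4 -4.9] T [ 0.136 -1.161  0.092] op 0.553
[[0.85, 0.5268, -0.0003], [0.5268, -0.85, 0.0023], [0.0009, -0.0021, -1.0]]
tool yaw(y-axis) -58.21
shift mm [  0.3   0.6 -88.3]
```

Caught after 1.5 mm. I'll lower it again, press lightly against the stop, then retry.

In the tool's units: 4 mm / 500 = 0.008, 2 mm / 500 = 0.004, 2 degrees / 180 = 0.0111.

send_rows(
  rows="0 0 0 0 0 0.004 -1;0 0 0 0 0 0.008 -1;0 0 0 0 0 0.008 -1;0 0 0.0056 0 0 0.008 -1;0 0 0.0111 0 0 0.008 -1;0 0 0.0111 0 0 0.008 -1",
)

```text
time: 12.15
eef_pos: [0.5274, -0.0584, 0.2204]
tcp_rot: [0.966, 0.258, 0.001, -0.001]
contact_force: [3.7, 3.9, 1.9]
opening: 0.545
finger_force: 32.7
```

```bash
python3 go.py .5275 -.059 .31
```

```text
t 12.15 eef [ 0.5274 -0.0584  0.2204] q [-0.302 -0.003  1.962  0.002  1.182  0.745] F [3.7 3.9 1.9] T [ 0.698 -0.687  0.51 ] op 0.545
[[0.8666, 0.4991, 0.0009], [0.4991, -0.8666, 0.0017], [0.0016, -0.001, -1.0]]
tool yaw(y-axis) -60.06
shift mm [ -0.1   0.5 -89.6]
```

In the tool's units: 2 degrees / 180 = 0.0111.

send_rows(
  rows="0 0 0.0056 0 0 0 -1;0 0 0.0111 0 0 0 -1;0 0 0.0111 0 0 0 -1",
)

```text
time: 12.52
eef_pos: [0.5271, -0.0584, 0.2204]
tcp_rot: [0.97, 0.242, 0.0, -0.001]
contact_force: [2.8, 3.0, 3.3]
opening: 0.55
finger_force: 33.5
```

Run:
```python
from h import *; from go import rel
rel(.5275,-.059,.31)
p=ctrl.read_camera("wrist"); save(p,"w3")
```

```text
t 12.53 eef [ 0.5271 -0.0584  0.2204] q [-3.020e-01 -3.000e-03  1.962e+00  1.000e-03  1.183e+00  7.790e-01] F [2.8 3.  3.3] T [ 0.646 -0.543  0.77 ] op 0.55
[[0.8829, 0.4695, -0.0001], [0.4695, -0.8829, 0.0011], [0.0004, -0.0011, -1.0]]
tool yaw(y-axis) -62.0
shift mm [  0.1   0.6 -89.6]
```

View pics/w3.png

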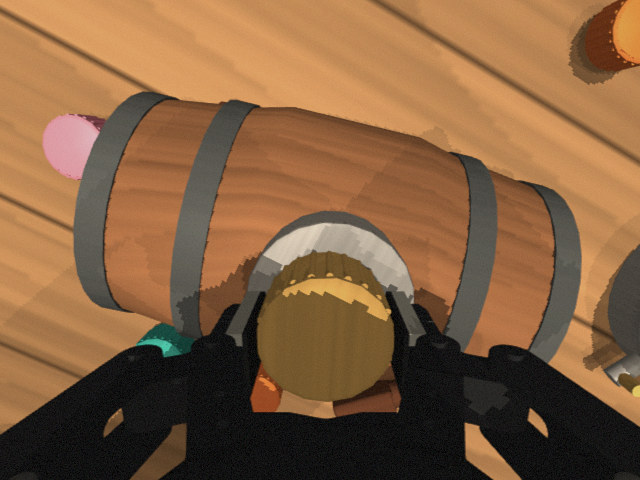

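The cap is held squarely between the pads at about (325,330) and not tilted. The stop torque is confirmed, so I'll lift again while still lightly against the stop.

In the tool's units: -6 mm / 500 = -0.012, -5 mm / 500 = -0.01, -1 degrees / 180 = -0.0056.

send_rows(
  rows="0 0 -0.0056 0 0 0 -1;0 0 -0.0056 0 0 -0.004 -1;0 0 -0.0056 0 0 -0.008 -1;0 0 -0.0056 0 0 -0.01 -1;0 0 -0.0056 0 0 -0.012 -1;0 0 -0.0056 0 0 -0.012 -1",
)

```text
time: 13.32
eef_pos: [0.5264, -0.0586, 0.2209]
tcp_rot: [0.968, 0.25, -0.001, -0.001]
contact_force: [11.1, 0.4, -14.9]
opening: 0.549
finger_force: 33.7
```

```bash
python3 go.py .5275 -.059 .31
```

```text
t 13.32 eef [ 0.5264 -0.0586  0.2209] q [-3.030e-01 -5.000e-03  1.962e+00  1.000e-03  1.186e+00  7.630e-01] F [ 11.1   0.4 -14.9] T [ 0.236 -2.037  0.558] op 0.549
[[0.8753, 0.4835, -0.0015], [0.4835, -0.8753, 0.0017], [-0.0005, -0.0022, -1.0]]
tool yaw(y-axis) -61.08
shift mm [  0.7   0.6 -89.1]
```

In the tool's units: 5 mm / 500 = 0.01, 3 mm / 500 = 0.006, -3 degrees / 180 = -0.0167.

send_rows(
  rows="0 0 0 0 0 0.006 -1;0 0 -0.0056 0 0 0.01 -1;0 0 -0.0111 0 0 0.01 -1;0 0 -0.0167 0 0 0.01 -1;0 0 -0.0167 0 0 0.01 -1",
)

```text
time: 13.95
eef_pos: [0.5267, -0.0585, 0.2205]
tcp_rot: [0.962, 0.274, -0.0, -0.001]
contact_force: [3.7, 3.7, 0.0]
opening: 0.548
finger_force: 34.8
```

```bash
python3 go.py .5275 -.059 .31
```

```text
t 13.95 eef [ 0.5267 -0.0585  0.2205] q [-0.303 -0.004  1.962  0.002  1.185  0.712] F [3.7 3.7 0. ] T [ 0.617 -0.658  0.017] op 0.548
[[0.85, 0.5268, -0.0012], [0.5268, -0.85, 0.0021], [0.0001, -0.0024, -1.0]]
tool yaw(y-axis) -58.21
shift mm [  0.5   0.6 -89.5]
```

In the tool's units: -2 mm / 500 = -0.004, -1 mm / 500 = -0.002.

send_rows(
  rows="0 0 0 0 0 -0.002 -1;0 0 0 0 0 -0.004 -1;0 0 0 0 0 -0.004 -1",
)

```text
time: 14.32
eef_pos: [0.5264, -0.0588, 0.2212]
tcp_rot: [0.962, 0.274, -0.001, -0.001]
contact_force: [4.1, 2.0, -4.0]
opening: 0.549
finger_force: 34.4
```

```bash
python3 go.py .5275 -.059 .31
```

```text
t 14.32 eef [ 0.5264 -0.0588  0.2212] q [-3.030e-01 -5.000e-03  1.962e+00  1.000e-03  1.187e+00  7.120e-01] F [ 4.1  2.  -4. ] T [ 0.457 -0.988  0.106] op 0.549
[[0.8499, 0.527, -0.0019], [0.527, -0.8499, 0.0017], [-0.0007, -0.0024, -1.0]]
tool yaw(y-axis) -58.2
shift mm [  0.8   0.6 -88.9]
```

In the tool's units: -4 mm / 500 = -0.008, 1.5 mm / 500 = 0.003.

send_rows(
  rows="0 0 0 0.003 0 0 -1;0 0 0 0.003 0 -0.002 -1;0 0 0 0.003 0 -0.004 -1;0 0 0 0.003 0 -0.006 -1;0 0 0 0.003 0 -0.008 -1;0 0 0 0.003 0 -0.008 -1",
)

```text
time: 15.08
eef_pos: [0.528, -0.0586, 0.2273]
tcp_rot: [0.962, 0.274, -0.001, 0.0]
contact_force: [-1.9, -0.5, -3.4]
opening: 0.55
finger_force: 34.5
```

```bash
python3 go.py .5275 -.059 .31
```

```text
t 15.07 eef [ 0.528  -0.0586  0.2273] q [-3.010e-01 -8.000e-03  1.953e+00 -1.000e-03  1.197e+00  7.140e-01] F [-1.9 -0.5 -3.4] T [-0.181  0.253  0.016] op 0.55
[[0.8495, 0.5276, -0.0012], [0.5276, -0.8495, -0.0004], [-0.0012, -0.0003, -1.0]]
tool yaw(y-axis) -58.16
shift mm [ -0.7   0.  -82.7]
```

It came free, 7 mm up. I'll lift straight.

In the tool's units: -16 mm / 500 = -0.032, -12 mm / 500 = -0.024.

send_rows(
  rows="0 0 0 -0.001 0 -0.004 -1;0 0 0 -0.001 0 -0.01 -1;0 0 0 -0.001 0 -0.016 -1;0 0 0 -0.001 0 -0.024 -1;0 0 0 -0.001 0 -0.032 -1",
)

```text
time: 15.7
eef_pos: [0.5281, -0.0588, 0.2437]
tcp_rot: [0.962, 0.274, 0.0, 0.0]
contact_force: [-0.5, -0.0, -2.5]
opening: 0.551
finger_force: 34.5
```

```bash
python3 go.py .5275 -.059 .31
```

```text
t 15.7 eef [ 0.5281 -0.0588  0.2437] q [-0.302 -0.024  1.938  0.     1.227  0.713] F [-0.5 -0.  -2.5] T [-0.021 -0.01  -0.051] op 0.551
[[0.8496, 0.5275, 0.0003], [0.5275, -0.8496, -0.0001], [0.0003, 0.0002, -1.0]]
tool yaw(y-axis) -58.17
shift mm [ -0.6  -0.1 -66.3]
```

In the tool's units: -66 mm / 500 = -0.132, -63 mm / 500 = -0.126.

send_rows(
  rows="0 0 0 -0.001 0 -0.02 -1;0 0 0 -0.001 0 -0.048 -1;0 0 0 -0.001 0 -0.08 -1;0 0 0 -0.001 0 -0.108 -1;0 0 0 -0.001 0 -0.126 -1;0 0 0 -0.001 0 -0.132 -1;0 0 0 -0.001 0 -0.132 -1;0 0 0 -0.001 0 -0.132 -1",
  grip_force=40,
)

```text
time: 16.7
eef_pos: [0.5272, -0.0589, 0.3085]
tcp_rot: [0.962, 0.274, -0.001, -0.0]
contact_force: [-0.1, 0.6, -1.8]
opening: 0.549
finger_force: 42.1
```

send_rows(
  rows="0 0 0 0 0 0 -1;0 0 0 0 0 0 -1;0 0 0 0 0 0 -1;0 0 0 0 0 0 -1",
)

```text
time: 17.2
eef_pos: [0.5275, -0.059, 0.3093]
tcp_rot: [0.962, 0.274, -0.0, 0.0]
contact_force: [-0.1, -0.9, -2.6]
opening: 0.547
finger_force: 42.1
```

Run:
```python
from h import *; from go import rel
rel(.5275,-.059,.31)
p=ctrl.read_camera("scene"); save(dict(color=cv2.resize(p["color"][60:300,180:500],None,fx=2.4,fy=2.4)),"s2")
```

```text
t 17.2 eef [ 0.5275 -0.059   0.3093] q [-0.303 -0.074  1.866 -0.     1.35   0.713] F [-0.1 -0.9 -2.6] T [ 0.048  0.054 -0.027] op 0.547
[[0.8496, 0.5274, -0.0], [0.5274, -0.8496, -0.0], [-0.0, -0.0, -1.0]]
tool yaw(y-axis) -58.17
shift mm [-0.  -0.1 -0.7]
```

View pics/s2.png

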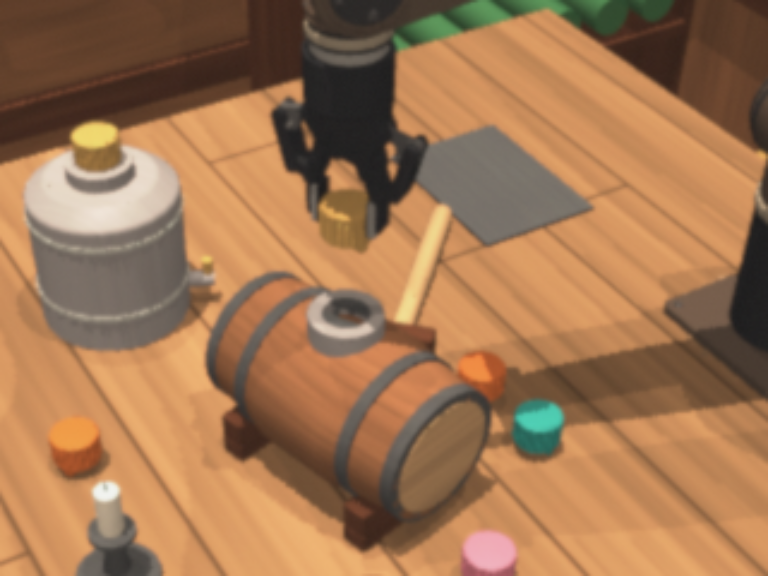

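The cap is off and held at crop (345,218), directly above the open boss at (346,310). A level check with the wrist camera follows.

Run:
```python
from h import *
a=np.linspace(0,2*np.pi,60)
out=[]
for n,(v,u) in {"wrist":(300,325),"scene":(150,324)}.items():
    p=ctrl.read_camera(n); c=cv2.resize(p["color"],None,fx=4 if n=="scene" else 2,fy=4 if n=="scene" else 2,interpolation=cv2.INTER_CUBIC); k=c.shape[0]/480
    raw=c.copy()
    for z,col in((.282+.032,(255,0,0)),(.282,(0,0,255))):
        pts=np.array([px(p,[.5275+.024*np.cos(t),-.059+.024*np.sin(t),z]) for t in a])
        cv2.polylines(c,[(pts*k).round().astype(np.int32)],True,col,1)
    x,y=map(int,np.array(px(p,[.5275,-.059,.298]))*k)
    y=min(y,c.shape[0]-150)
    out.append(np.hstack([i[y-150:y+150,x-190:x+190] for i in(raw,c)]))
save(dict(color=np.vstack(out)),"lvl")
```

```text
(no output)
```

View pics/lvl.png

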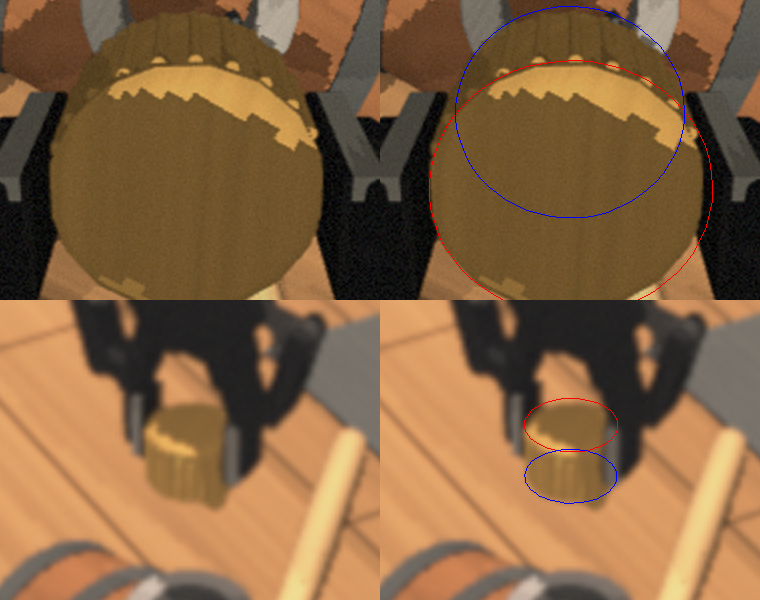

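```bash
python3 -c "
from plant import ctrl; print(ctrl.sign_off())"
```

```text
the job is handed in; nothing more can be done
None
```

The brass cap loosened to the right (clockwise from above), stopped at about 61°, and lifted off after catching once. I handed the job in with the cap still gripped, level and still, about 9 cm straight above the bung hole.

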